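# Stand the tube parcels in their wells

## Task

Two long parcels lie in the sloping hand-in rack on the post office counter. Take them out and stand the round mailing tube in the round steel well and the square carton in the square steel well, each end-down, resting on the floor of its well, and let go. Leave the bell, the pewter weight and the yellow measuring cube where they are.

Things in the scene. Friction and masses are not known exactly. Their poses are not given: they have to be found in the camera images.
- tube: Round cardboard mailing tube, closed by a white plastic end cap, 42 mm diameter, 180 mm long, about 0.2 kg. Starts leaning in a rack lane, 40 degrees from vertical, upper end away from the robot; its upper 65 mm stick out past the lane, sides free. Origin: centre of its lower end; z along its length to the upper end.
- carton: Long plain cardboard carton of square section, 42 x 42 mm, 180 mm long, about 0.2 kg; x and y are normal to its side faces. Starts leaning in a rack lane, 40 degrees from vertical, upper end away from the robot; its upper 65 mm stick out past the lane, sides free. Origin: centre of its lower end; z along its length to the upper end.
- tube_mid (a point): Middle of the tube, on its axis, 90 mm from either end.
- carton_mid (a point): Middle of the carton, on its axis, 90 mm from either end.
- round_well: Round steel well, outer diameter 60 mm, inner diameter 52 mm, fixed, open-topped, 105 mm tall, walls 4 mm, floor 5 mm thick; on its base plate its rim is 113 mm and its inner floor 13 mm above the counter. Origin: centre of its underside, z up, x away from the robot at yaw 0. The square carton cannot enter it.
- square_well: Square steel well, 60 x 60 mm outside, 52 x 52 mm inside, sides along its x and y, fixed, open-topped, 105 mm tall, walls 4 mm, floor 5 mm thick; on its base plate its rim is 113 mm and its inner floor 13 mm above the counter. Origin: centre of its underside, z up, x away from the robot at yaw 0. 
- round_mouth (a point): Centre of the round well's mouth, at rim height.
- square_mouth (a point): Centre of the square well's mouth, at rim height.
- holder: Dark wooden base plate, 100 (x) x 200 (y) x 8 mm, fixed; the two wells stand on it 110 mm apart along its y, either one on either side. Origin: centre of underside.
- rack: Steel rack, fixed, base 150 (x) x 170 (y) x 8 mm, origin: centre of underside. Two lanes 100 mm apart along y slope up away from the robot (+x) at 50 degrees; each is 54 mm wide over its side rails (14 mm above the lane floor) and ends 125 mm above the counter. A parcel's lower end rests on the stop at a lane's foot, centred 55 mm to -x, 50 mm up and 50 mm to either side of the origin.
- bell: Chrome counter bell, 80 mm diameter, 63 mm tall. Loose bystander; origin: centre of underside.
- weight: Pewter weight with a knob, 50 mm diameter, 62 mm tall, 0.6 kg. Loose bystander; origin: centre of underside.
- cube: Yellow plastic parcel measuring cube, 100 mm. Loose bystander; origin: centre of underside.

How it is judged (in metres and radians):
At the end, for the whole second after the job is handed in: The tube stands in the round well and the carton in the square well, each resting on the well's floor (its middle 85 to 105 mm above the well's underside), within 12 mm of the well's centre line, within 0.15 rad of upright (either end down), at rest (under 0.03 m/s) (horizontal distance between tube_mid and round_mouth below 0.012 m and z of tube_mid in the frame of round_well between 0.085 and 0.105 m and angle between the z axis of tube and the z axis of round_well, either way round below 0.15 rad and linear speed of each of tube, carton below 0.03 m/s and horizontal distance between carton_mid and square_mouth below 0.012 m and z of carton_mid in the frame of square_well between 0.085 and 0.105 m and angle between the z axis of carton and the z axis of square_well, either way round below 0.15 rad); the robot touches nothing.
It fails at once if the bell is moved more than 25 mm from its place (distance of bell from where it was at the start of the episode above 0.025 m).
It fails at once if the pewter weight is moved more than 25 mm from its place (distance of weight from where it was at the start of the episode above 0.025 m).
It fails at once if the measuring cube is moved more than 25 mm from its place (distance of cube from where it was at the start of the episode above 0.025 m).
It also fails if it takes over 69 s, if anything falls off the work surface, if the arm or the gripper's body presses on something with over 40 N, if the wrist force passes 120 N, or if a joint passes its speed limit or range.

## Robot

A 6-joint arm with a two-finger parallel gripper is mounted at the origin on the work surface. World frame = base frame: x ahead of the robot, y to its left, z up, the work surface at z = 0. Lengths are in mm, angles in degrees, forces in N, time in s.
With the tool pointing down it reaches from about 300 to 850 mm from the base axis. Payload 4.2 kg.
Tool frame: the origin (TCP) lies at the very end of the fingers, on their centre line; the grasp point (between the pads) lies 19 mm behind it (hold_point_z is the z of the grasp point in the tool frame, in mm); z points along the fingers, y is the direction in which the jaws open and shut (so a half turn about z gives the same grasp; the last joint's range is limited). The gripper opens to 91 mm and grips with 3 to 60 N. Pads are 32 mm wide; open, the fingers measure 118 mm over their backs; the gripper's body (76 mm by 178 mm) begins 60 mm behind the grasp point.
Start: joints at [64.171, 18.312, 89.639, -0, 72.044, -1.146], TCP at [240.123, 522.479, 213.976] pointing down, gripper open.
Joint ranges: [-177.97, 177.97], [-48.28, 115.42], [12.27, 149.76], [-77.06, 257.06], [2.81, 150.46], [-146.56, 146.56]. Speed limits (degrees/s): [147.25, 147.25, 180, 180, 180, 180].

## Interface

Orientations are given as [roll, pitch, yaw] about the fixed x, y, z axes, in that order (R = Rz(yaw) Ry(pitch) Rx(roll)).
In Python, from workcell import state, grab_frame, job_done, hold_point_z gives the robot as it stands. The module is installed in compiled form; this text tells all that it offers.
- The arm moves only by the shell command python3 -m creep 'ROWS' [FORCE]. ROWS is JSON, a list of rows, each a list of 7 numbers: the closure, from 0 (fully open) to 1 (shut), then the shift along the tool's x, y, z in mm, then the turn, a rotation vector about the tool's x, y, z in degrees. A call has 1 to 5 rows; each row shifts and turns the commanded pose from where the row before left it, along the tool's axes as they then stand; what a row does not reach is not made up. A row lasts 1/8 s, in which the tool goes at most 62.5 mm and 10.7 degrees, less where a joint would pass 70% of its speed; a pose out of reach is approached as far as the arm can. A call is refused whole if a number of a shift passes 62.5 or a number of a turn 10.7, either way. A call with a gripper value outside its range is refused whole. The fingers move at their own pace and stop on an object; FORCE is the grip in N (left out, the last holds). Time passes only in rows, so rows that do not move let the fingers close. It gives the time, the measured TCP pose, the force and the opening at its end, in the units of the state.
- state(): the state, without advancing time (a new reading comes with each control period).
- grab_frame(name): name is "side" or "top"; returns a dict with "frame" (420x560x3 uint8, red, green, blue), "fx", "fy", "cx", "cy" (pixels), "view" (4x4, takes a point from world to camera coordinates). Camera axes: x right, y down, z forward; pixel columns grow to the right and rows downward; lengths in mm; the calibration is good to about 2 mm. A picture is of the moment at which its call begins. There is no depth.
- job_done(): hands the job in, once; it reports no verdict.
The state is a dict: "time_s": time; "qpos": joint angles; "qvel": joint speeds; "effort": joint torques, N m; "ee_pos": TCP position; "ee_rot": TCP orientation; "force": force on the tool from outside, world axes, zero at the start; "torque": the same for the moment, N m; "gripper_width": finger opening in mm.
Only numpy, scipy, OpenCV 4.12 (cv2) and the standard library are available. Lean on these libraries where they do the work, as an engineer would, in place of code of your own. Each camera call takes 0.05 s, during which the arm holds its last target.

## Working session

There is one attempt and no reset: what is moved stays moved. The work goes in short steps, Python scripts to look and compute and a shell command to move; the robot and the scene stay as the last step left them, time stands still between calls to the robot, and variables do not carry over. Pictures are saved under pics/ and viewed, and the job is handed in when it is done.

```bash
mkdir -p pics; ls; python3 - <<'E'
from workcell import state, grab_frame, hold_point_z
import cv2
print(state(), hold_point_z)
for n in ("side","top"):
    f=grab_frame(n); cv2.imwrite(f"pics/{n}0.png",f["frame"][:,:,::-1])
    print(n,f["fx"],f["fy"],f["cx"],f["cy"]); print(f["view"])
E
```

```text
pics
{'time_s': 0.0, 'qpos': array([ 6.41726621e+01,  1.83509924e+01,  8.97073120e+01,  4.79519867e-04,
        7.20415250e+01, -1.14486349e+00]), 'qvel': array([ 0.05132514, -0.03418307, -0.10578156,  0.01201565, -0.01967071,
        0.08607454]), 'effort': array([ 1.29992721e-03, -4.12465811e+01, -2.31970417e+01,  7.27177807e-02,
        4.60649945e-02, -1.45769591e-04]), 'ee_pos': array([239.88259112, 522.02016879, 213.12062757]), 'ee_rot': array([-1.79900200e+02, -2.45042915e-03,  1.55317375e+02]), 'force': array([ 0.83526967, -0.61742845,  0.4062094 ]), 'torque': array([-0.03046462, -0.0161579 , -0.00935119]), 'gripper_width': 91.06446170163176} -18.8
side 537.1254464458378 537.1254464458378 279.1897705015508 206.92452553741737
[[ 9.94362807e-01 -1.05702225e-01  8.34546447e-03 -6.33466398e+02]
 [-5.41107879e-02 -5.73564984e-01 -8.17370926e-01  1.31489626e+02]
 [ 9.11845917e-02  8.12311669e-01 -5.76051319e-01  1.00435950e+03]
 [ 0.00000000e+00  0.00000000e+00  0.00000000e+00  1.00000000e+00]]
top 533.6084048864165 533.6084048864165 291.4188505970601 214.13593634918064
[[-2.47073419e-02 -9.99551228e-01 -1.69378160e-02  3.68051323e+01]
 [-9.87199369e-01  2.70654675e-02 -1.57177817e-01  6.24989973e+02]
 [ 1.57565710e-01  1.28375552e-02 -9.87425058e-01  1.07326137e+03]
 [ 0.00000000e+00  0.00000000e+00  0.00000000e+00  1.00000000e+00]]
```

View pics/side0.png

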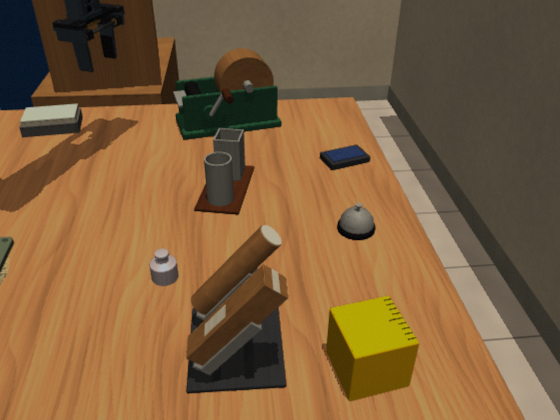

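View pics/top0.png

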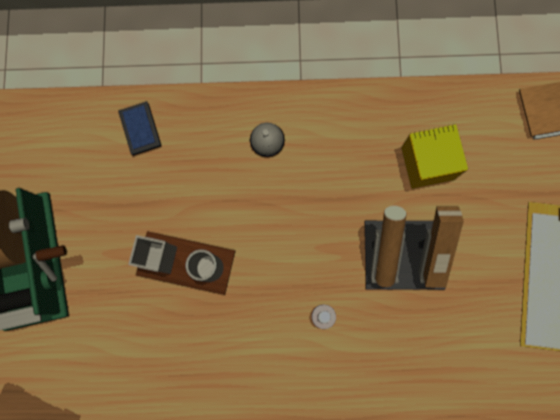

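The side view has the rack at about (235,330), the tube behind and the carton in front, with the round well at (219,180) and the square well at (229,150). The top view has the tube around (390,247), the carton (442,248), the round well (204,265) and the square well (153,255). I'll enlarge crops to pick accurate points.

```bash
python3 - <<'E'
import cv2
s=cv2.imread("pics/side0.png"); t=cv2.imread("pics/top0.png")
def crop(im,x,y,w,h,k,n):
    c=cv2.resize(im[y:y+h,x:x+w],None,fx=k,fy=k,interpolation=cv2.INTER_CUBIC)
    for i in range(0,w,10): cv2.putText(c,str(x+i),(i*k,8),0,.3,(255,255,255),1); cv2.line(c,(i*k,10),(i*k,14),(255,255,255),1)
    for j in range(0,h,10): cv2.putText(c,str(y+j),(0,j*k+4),0,.3,(255,255,255),1); cv2.line(c,(20,j*k),(24,j*k),(255,255,255),1)
    cv2.imwrite(n,cv2.convertScaleAbs(c,alpha=1.4,beta=15))
crop(s,175,220,125,170,4,"pics/s_rack.png") if 0 else crop(s,180,220,120,148,4,"pics/s_rack.png")
crop(s,190,120,75,95,6,"pics/s_hold.png")
crop(t,360,195,110,100,6,"pics/t_rack.png")
crop(t,125,225,115,75,6,"pics/t_hold.png")
E
```

```text
(no output)
```

View pics/s_rack.png

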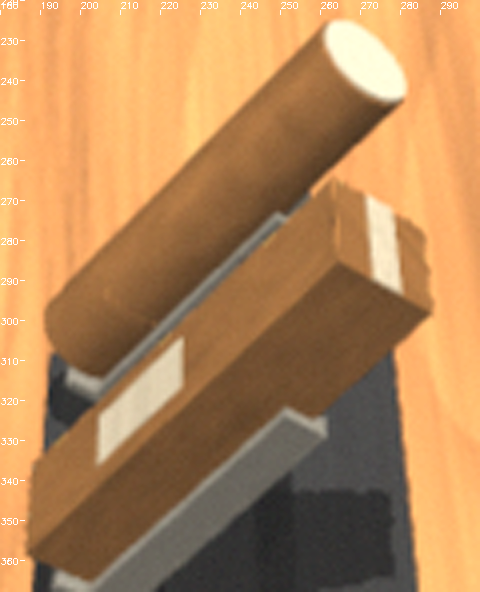

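View pics/s_hold.png

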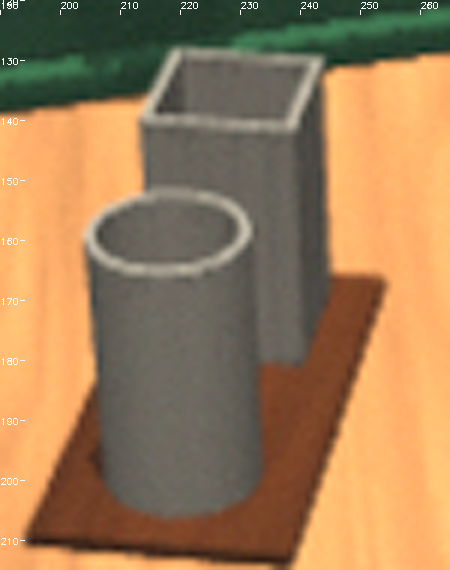

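View pics/t_rack.png

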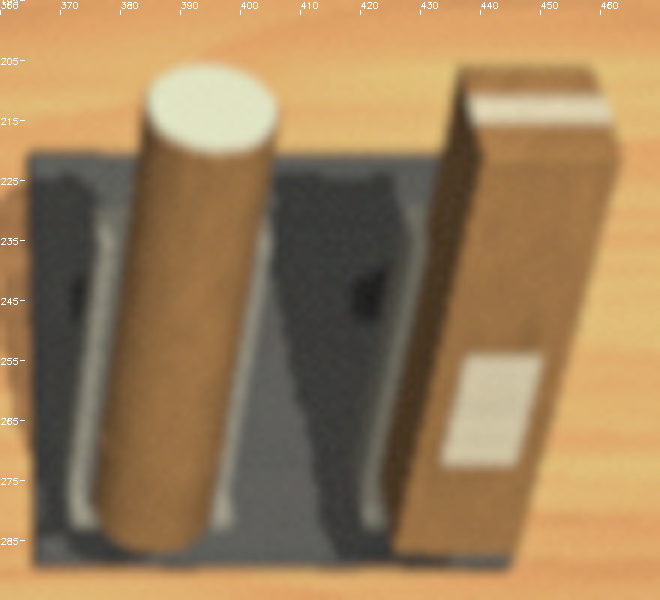

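View pics/t_hold.png

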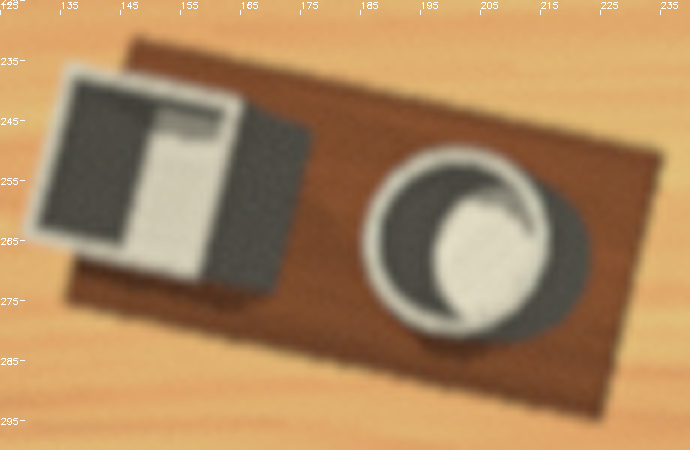

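```bash
cat > h.py <<'E'
import numpy as np, cv2
from scipy.optimize import least_squares
from scipy.spatial.transform import Rotation as R
C={"side":(537.1254,279.1898,206.9245,np.array([[9.94362807e-01,-1.05702225e-01,8.34546447e-03,-6.33466398e+02],[-5.41107879e-02,-5.73564984e-01,-8.17370926e-01,1.31489626e+02],[9.11845917e-02,8.12311669e-01,-5.76051319e-01,1.00435950e+03]])),
"top":(533.6084,291.4189,214.1359,np.array([[-2.47073419e-02,-9.99551228e-01,-1.69378160e-02,3.68051323e+01],[-9.87199369e-01,2.70654675e-02,-1.57177817e-01,6.24989973e+02],[1.57565710e-01,1.28375552e-02,-9.87425058e-01,1.07326137e+03]]))}
def proj(n,P):
    f,cx,cy,V=C[n]; P=np.atleast_2d(P); c=P@V[:,:3].T+V[:,3]
    return np.c_[f*c[:,0]/c[:,2]+cx, f*c[:,1]/c[:,2]+cy]
def tri(ps,pt):
    f=lambda p:np.r_[proj("side",p)[0]-ps,proj("top",p)[0]-pt]
    r=least_squares(f,[550,0,100]); return r.x,np.round(r.fun,1)
def onplane(n,p,z):
    r=least_squares(lambda q:proj(n,[q[0],q[1],z])[0]-p,[550,0]); return r.x
E
python3 - <<'E'
from h import *
np.set_printoptions(suppress=True,precision=1)
print("round mouth",tri((218.1,158.6),(201,265.3)))
S=[(219.2,128),(244.2,129.7),(239.3,142),(213.7,140.7)] # -x+y,+x+y,+x-y,-x-y
T=[(129.2,265),(136,235.3),(165.8,241.3),(158.8,272)]
q=[]
for a,b in zip(S,T): r=tri(a,b); q.append(r[0]); print("sq",*r)
q=np.array(q); print("sqmouth",q.mean(0))
for n,ps in (("top",[(147,231),(235.7,250.3),(225.5,295.3),(135.7,275.3)]),("side",[(254.2,166.3),(238.3,213.7),(194.7,210.7)])):
    print(n,[onplane(n,p,8) for p in ps])
print("tube cap",tri((271.1,235.4),(395.3,213.2)))
# carton fit: local corners (x: lower side +, up side - ) z length
obs=[("top",(-21,21,180),(440.3,221.7)),("top",(-21,-21,180),(463.7,221.7)),("top",(21,21,180),(436.7,206)),("top",(21,-21,180),(458.7,206)),
("top",(-21,21,0),(425.5,287.2)),("top",(-21,-21,0),(445,287.2)),
("side",(-21,21,180),(263.8,265)),("side",(-21,-21,180),(264,285.5)),("side",(21,-21,180),(288,298.5)),("side",(21,21,180),(286,279)),
("side",(-21,-21,0),(187,358.8)),("side",(21,-21,0),(203.8,365)),("side",(-21,21,0),(188.8,335))]
def res(v):
    Rm=R.from_euler('xyz',v[3:],degrees=True)
    return np.concatenate([proj(n,Rm.apply(l)+v[:3])[0]-p for n,l,p in obs])
r=least_squares(res,[500,-280,50,0,40,0],loss='soft_l1'); print("carton",r.x,res(r.x).reshape(-1,2).round(1).tolist())
Rm=R.from_euler('xyz',r.x[3:],degrees=True); print("axis",Rm.as_matrix().round(3).tolist(),"mid",Rm.apply([0,0,90])+r.x[:3])
for n,p,z in (("top",(365,221),8),("top",(365.5,289),8),("top",(445,289.5),8)): print("rack",onplane(n,p,z))
# tube lower
for nm,s,t,z in (("bell",(356.5,228),(268,140),0),("weight",(164,274),(323,317),30),("cube",(0,0),(436,153),100)): print(nm,onplane("top",t,z))
E
```

```text
round mouth (array([522.2, 199.9, 111.8]), array([-1.7,  0.3, -0.2, -1.6]))
sq [526.2 341.2 113. ] [-1.8  0.3 -0.1 -1.5]
sq [584.6 329.3 111.9] [-1.7  0.3 -0.1 -1.4]
sq [570.9 269.7 112.1] [-1.5  0.3 -0.1 -1.4]
sq [511.9 283.3 110.8] [-2.2  0.4 -0.2 -1.9]
sqmouth [548.4 305.9 112. ]
top [array([603.8, 337.2]), array([556.5, 143.6]), array([460.7, 166.2]), array([508.2, 359.9])]
side [array([610.5, 335.3]), array([562.7, 139.2]), array([468.5, 159.3])]
tube cap (array([ 603. , -172. ,  188.6]), array([-1.3,  0.2, -0.1, -1.6]))
carton [ 483.  -266.6   50.9   -0.1   40.8   -2.7] [[0.1, -2.9], [0.1, -2.4], [-0.5, -1.8], [0.2, -1.4], [-1.2, -0.9], [0.1, -0.4], [-1.3, -0.5], [-0.5, 0.2], [-0.6, 1.4], [-0.8, -0.5], [-4.0, -1.1], [2.6, 4.0], [-3.4, 0.3]]
axis [[0.756, 0.047, 0.653], [-0.036, 0.999, -0.03], [-0.654, -0.001, 0.757]] mid [ 541.8 -269.3  119. ]
rack [ 612.9 -138.5]
rack [ 466.6 -132.8]
rack [ 461.3 -301.3]
bell [804.   69.7]
weight [410.9 -39.4]
cube [ 735.7 -277.7]
```

Both views agree: the tube foot is near (487,-168,50), and its cap triangulates to (603,-172,189), which matches. The carton foot is near (483,-267,51). The round mouth is (522,200,112), the square mouth (548,306,112), and the holder yaw is about -13.5°. Next I'll write a planner that only works out the rows.

```bash
cat >> h.py <<'E'
from scipy.spatial.transform import Slerp
def axis(tilt,az):
    t,a=np.radians([tilt,az]); return np.array([np.sin(t)*np.cos(a),np.sin(t)*np.sin(a),np.cos(t)])
def toolR(tilt,az,yaz):
    "tool z = -axis(tilt,az); y horizontal-ish at azimuth yaz"
    z=-axis(tilt,az); y=np.array([np.cos(np.radians(yaz)),np.sin(np.radians(yaz)),0]); y-=z*(y@z); y/=np.linalg.norm(y)
    return R.from_matrix(np.c_[np.cross(y,z),y,z])
def plan(p,Rt,n=None,g=0,start=None):
    if start is None:
        from workcell import state
        s=state(); p0=s["ee_pos"]; R0=R.from_euler('xyz',s["ee_rot"],degrees=True)
    else: p0,R0=start
    p=np.array(p,float); d=np.linalg.norm(p-p0); ang=np.degrees((R0.inv()*Rt).magnitude())
    n=n or int(max(1,np.ceil(max(d/45,ang/10))))
    sl=Slerp([0,1],R.concatenate([R0,Rt])); c,Rc=p0.copy(),R0; print("dist %.1f ang %.1f rows %d"%(d,ang,n)); rows=[]
    for i in range(1,n+1):
        tp=p0+(p-p0)*i/n; tR=sl(i/n)
        sh=np.round(Rc.inv().apply(tp-c),1); rv=np.round(np.degrees((Rc.inv()*tR).as_rotvec()),1)
        c=c+Rc.apply(sh); Rc=Rc*R.from_rotvec(np.radians(rv)); rows.append([g,*sh.tolist(),*rv.tolist()])
    for i in range(0,n,5): print(str(rows[i:i+5]).replace(" ",""))
TF=np.array([486.8,-168.1,50.]); CF=np.array([483.2,-267.3,50.5]); LY=-2.2
E
python3 - <<'E'
from h import *
plan([600,-165,320],toolR(5,LY,LY-90))
E
```

```text
dist 783.0 ang 157.5 rows 18
[[0,-34.1,-26.3,-5.9,0.4,-0.1,8.7],[0,-37.7,-20.9,-5.7,0.4,-0.0,8.8],[0,-40.5,-15.0,-5.5,0.3,-0.1,8.7],[0,-42.3,-8.6,-5.4,0.4,-0.1,8.8],[0,-43.1,-2.2,-5.3,0.4,-0.0,8.7]]
[[0,-43.0,4.4,-5.3,0.4,-0.1,8.8],[0,-41.8,10.9,-5.3,0.4,-0.1,8.7],[0,-39.7,17.0,-5.3,0.3,-0.0,8.7],[0,-36.6,22.8,-5.4,0.4,-0.1,8.8],[0,-32.8,28.1,-5.5,0.4,-0.1,8.7]]
[[0,-28.1,32.7,-5.7,0.4,-0.1,8.8],[0,-22.8,36.5,-5.9,0.4,-0.0,8.7],[0,-17.0,39.6,-6.1,0.3,-0.1,8.8],[0,-10.8,41.7,-6.4,0.4,-0.1,8.7],[0,-4.4,42.7,-6.6,0.4,-0.0,8.7]]
[[0,2.2,42.9,-6.9,0.4,-0.1,8.8],[0,8.7,42.0,-7.2,0.4,-0.1,8.7],[0,14.9,40.2,-7.6,0.3,-0.0,8.8]]
```

```bash
python3 -m creep '[[0,-34,-26,-6,0,0,9],[0,-38,-21,-6,0,0,9],[0,-40,-15,-6,0,0,9],[0,-42,-9,-6,0,0,9],[0,-43,-2,-6,0,0,9]]'
```

```text
time_s: 0.72
ee_pos: [337.9, 329.5, 243.8]
ee_rot: [-180.0, 0.0, 110.0]
force: [0.6, -0.6, 0.2]
gripper_width: 91.2
```

```bash
python3 -m creep '[[0,-43,4,-5,0,0,9],[0,-42,11,-5,0,0,9],[0,-40,17,-5,0,0,9],[0,-37,23,-5,0,0,9],[0,-33,28,-5,0,0,9]]';python3 - <<'E'
from h import *
plan([610,-168,320],toolR(5,LY,LY-90))
E
```

```text
time_s: 1.35
ee_pos: [430.7, 133.6, 268.8]
ee_rot: [-180.0, 0.0, 65.0]
force: [0.4, 1.4, -0.6]
gripper_width: 91.2
dist 354.5 ang 67.4 rows 8
[[0,-24.7,36.2,-6.4,0.4,-0.5,8.4],[0,-19.2,39.4,-6.5,0.3,-0.6,8.4],[0,-13.3,41.8,-6.5,0.4,-0.5,8.4],[0,-7.2,43.2,-6.7,0.3,-0.6,8.4],[0,-0.8,43.8,-6.9,0.4,-0.5,8.4]]
[[0,5.5,43.3,-7.3,0.4,-0.6,8.4],[0,11.7,42.1,-7.6,0.3,-0.5,8.4],[0,17.7,39.8,-8.0,0.4,-0.6,8.4]]
```

```bash
python3 -m creep '[[0,-25,36,-6,0,-0.5,8.4],[0,-19,39,-6,0,-0.5,8.4],[0,-13,42,-6,0,-0.5,8.4],[0,-7,43,-7,0,-0.5,8.4],[0,-1,44,-7,0,-0.5,8.4]]'; python3 -m creep '[[0,5,43,-7,0,-0.5,8.4],[0,12,42,-8,0,-0.5,8.4],[0,18,40,-8,0,-0.5,8.4]]';python3 - <<'E'
from h import *
from workcell import state
print(state()["qpos"].round(1))
a=axis(40,LY)
plan(TF+a*(129)+[0,0,100],toolR(38,LY,LY-90))
E
```

```text
time_s: 1.98
ee_pos: [543.4, -53.7, 302.1]
ee_rot: [179.2, 2.3, 23.0]
force: [0.7, 0.8, -0.3]
gripper_width: 91.3
time_s: 2.35
ee_pos: [610.8, -165.6, 326.1]
ee_rot: [177.9, 3.2, -2.2]
force: [0.5, 0.2, 0.6]
gripper_width: 91.0
[-14.8  23.   66.8  -2.7  92.8  77.3]
dist 87.7 ang 34.9 rows 4
[[0,-9.1,1.1,19.9,0.5,-8.7,-0.2],[0,-6.0,1.3,21.1,0.5,-8.7,-0.1],[0,-2.8,1.4,21.7,0.5,-8.7,-0.2],[0,0.6,1.6,21.8,0.5,-8.7,-0.2]]
```

```bash
python3 -m creep '[[0,-9,1,20,0.5,-8.7,-0.2],[0,-6,1,21,0.5,-8.7,-0.2],[0,-3,1,22,0.5,-8.7,-0.2],[0,1,2,22,0.5,-8.7,-0.2],[0,0,0,0,0,0,0]]'; python3 - <<'E'
from h import *
from workcell import state,grab_frame
print(state()["qpos"].round(1))
a=axis(40,LY)
plan(TF+a*(129),toolR(38,LY,LY-90),n=4)
for n in ("side","top"):
    f=grab_frame(n)["frame"][:,:,::-1]; cv2.imwrite(f"pics/{n}1.png",f)
s=cv2.imread("pics/side1.png")[140:300,170:330]; t=cv2.imread("pics/top1.png")[160:320,340:500]
cv2.imwrite("pics/c1.png",cv2.resize(np.hstack([s,t]),None,fx=2.5,fy=2.5,interpolation=cv2.INTER_CUBIC))
E
```

```text
time_s: 2.98
ee_pos: [569.6, -169.8, 243.1]
ee_rot: [-179.8, 38.4, -1.7]
force: [0.6, 0.2, -0.9]
gripper_width: 91.0
[-13.6  41.   56.7  -8.3 119.9  76.4]
dist 94.3 ang 0.6 rows 4
[[0,14.7,0.4,18.5,0.0,0.1,0.1],[0,14.6,0.4,18.4,0.1,0.1,0.1],[0,14.6,0.4,18.5,-0.0,0.1,0.1],[0,14.6,0.4,18.6,0.0,0.1,0.1]]
```

View pics/c1.png

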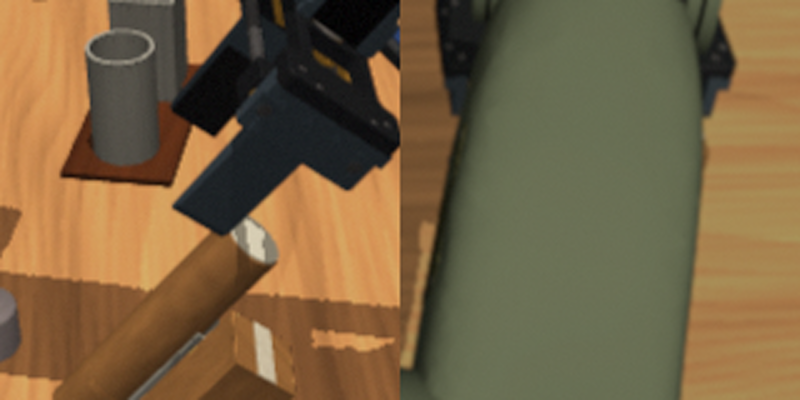

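The side view shows the fingers in line with the tube, tips just above its upper end at about (215,232) in the crop. The arm hides the top view. I'll descend straight.

```bash
python3 -m creep '[[0,15,0,18,0,0,0],[0,15,0,18,0,0,0],[0,15,0,18,0,0,0],[0,14,1,19,0,0,0],[0,0,0,0,0,0,0]]' 40; python3 - <<'E'
from h import *
from workcell import state,grab_frame
a=axis(40,LY)
plan(TF+a*(129),toolR(38,LY,LY-90),n=1)
f=grab_frame("side")["frame"][:,:,::-1]; cv2.imwrite("pics/s2.png",cv2.resize(f[190:350,170:330],None,fx=3,fy=3,interpolation=cv2.INTER_CUBIC))
E
```

```text
time_s: 3.7
ee_pos: [570.7, -170.8, 156.1]
ee_rot: [-180.0, 37.8, -1.8]
force: [0.2, -0.1, 1.0]
gripper_width: 90.9
dist 7.4 ang 0.4 rows 1
[[0,3.7,0.5,6.4,0.2,-0.2,0.3]]
```

View pics/s2.png

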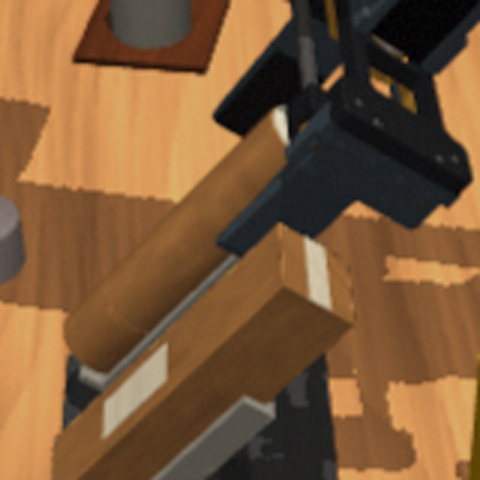

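```bash
python3 -m creep '[[0,2,0,4,0,0,0],[1,0,0,0,0,0,0],[1,0,0,0,0,0,0],[1,0,0,0,0,0,0],[1,0,0,0,0,0,0]]' 40; python3 -m creep '[[1,0,0,0,0,0,0],[1,0,0,0,0,0,0]]'
```

```text
time_s: 4.38
ee_pos: [570.2, -170.9, 150.2]
ee_rot: [-180.0, 37.9, -1.8]
force: [0.1, -0.4, -0.8]
gripper_width: 54.4
time_s: 4.62
ee_pos: [570.1, -170.7, 150.2]
ee_rot: [-179.9, 38.0, -1.8]
force: [0.0, 0.5, 0.5]
gripper_width: 41.5
```

```bash
python3 -m creep '[[1,0,0,0,0,0,0],[1,-9,0,-11,0,0,0],[1,-18,0,-23,0,0,0],[1,-18,0,-23,0,0,0],[1,0,0,0,0,0,0]]'; python3 - <<'E'
from h import *
from workcell import state,grab_frame
print(state()["gripper_width"])
f=grab_frame("side")["frame"][:,:,::-1]; cv2.imwrite("pics/s3.png",cv2.resize(f[120:350,150:350],None,fx=2.5,fy=2.5,interpolation=cv2.INTER_CUBIC))
plan([550,-150,310],toolR(0,0,-90),g=1)
E
```

```text
time_s: 5.25
ee_pos: [570.8, -171.3, 225.2]
ee_rot: [179.9, 37.6, -1.9]
force: [0.6, -0.2, -1.9]
gripper_width: 41.4
41.416277707851144
dist 91.4 ang 37.8 rows 4
[[1,-17.4,-5.1,-13.9,-0.1,9.4,-0.4],[1,-14.8,-5.2,-16.6,-0.2,9.5,-0.5],[1,-11.9,-5.3,-18.8,-0.1,9.4,-0.4],[1,-8.6,-5.3,-20.5,-0.2,9.4,-0.4]]
```

View pics/s3.png

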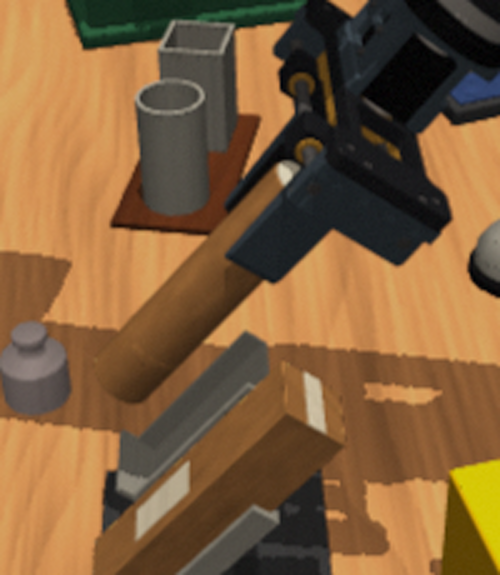

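```bash
python3 -m creep '[[1,-17,-5,-14,0,9.5,-0.4],[1,-15,-5,-17,0,10,-0.4],[1,-12,-5,-19,0,10,-0.4],[1,-9,-5,-20,0,10,-0.4]]'; python3 - <<'E'
from h import *
plan([522,199,310],toolR(-2,0,-90+25),g=1)
E
```

```text
time_s: 5.8
ee_pos: [548.2, -150.7, 309.0]
ee_rot: [-179.5, -1.8, -0.3]
force: [-0.2, 0.1, -2.4]
gripper_width: 41.7
dist 350.7 ang 25.3 rows 8
[[1,-3.5,-43.7,0.2,-0.1,0.0,-3.2],[1,-1.1,-43.8,0.1,-0.0,0.0,-3.1],[1,1.3,-43.8,0.1,-0.1,0.0,-3.2],[1,3.7,-43.7,0.0,-0.1,0.1,-3.2],[1,6.2,-43.4,-0.0,-0.1,-0.0,-3.1]]
[[1,8.5,-43.0,-0.1,-0.0,-0.0,-3.2],[1,10.9,-42.5,-0.1,-0.1,0.0,-3.1],[1,13.2,-41.8,-0.2,-0.1,0.0,-3.2]]
```

```bash
python3 -m creep '[[1,-3,-44,0,0,0,-3.2],[1,-1,-44,0,0,0,-3.2],[1,1,-44,0,0,0,-3.2],[1,4,-44,0,0,0,-3.2],[1,6,-43,0,0,0,-3.2]]';python3 -m creep '[[1,9,-43,0,0,0,-3.2],[1,11,-42,0,0,0,-3.2],[1,13,-42,0,0,0,-3.2],[1,0,0,0,0,0,0]]'; python3 - <<'E'
from h import *
from workcell import state,grab_frame
s,t=[grab_frame(n)["frame"][:,:,::-1] for n in ("side","top")]
cv2.imwrite("pics/s4.png",cv2.resize(np.hstack([s[60:220,150:290],t[190:350,130:290]]),None,fx=2.6,fy=2.6,interpolation=cv2.INTER_CUBIC))
E
```

```text
time_s: 6.42
ee_pos: [531.4, 69.3, 309.1]
ee_rot: [-179.9, -1.4, 15.8]
force: [0.1, -0.2, -2.4]
gripper_width: 41.8
time_s: 6.92
ee_pos: [521.5, 201.4, 309.7]
ee_rot: [179.9, -1.4, 25.5]
force: [-0.2, 0.5, -2.1]
gripper_width: 41.7
```

View pics/s4.png

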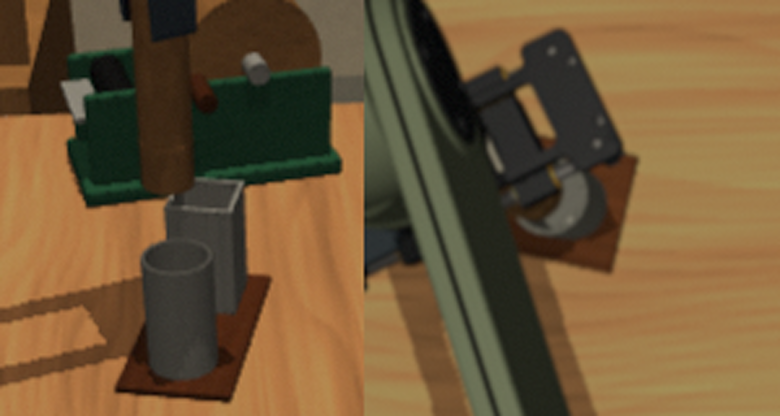

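```bash
python3 -m creep '[[1,0,0,25,0,0,0],[1,0,0,25,0,0,0],[1,0,0,0,0,0,0]]'; cat > look.py <<'E'
import sys
from h import *
from workcell import state,grab_frame
nm,x,y,w,h,k=sys.argv[1],*map(int,sys.argv[2:7])
f=grab_frame("side" if nm[0]=="s" else "top")["frame"][:,:,::-1]; cv2.imwrite(f"pics/{nm}_full.png",f)
c=cv2.convertScaleAbs(cv2.resize(f[y:y+h,x:x+w],None,fx=k,fy=k,interpolation=cv2.INTER_CUBIC),alpha=1.4,beta=15)
for i in range(0,w,10): cv2.putText(c,str(x+i),(i*k,8),0,.3,(255,255,255),1); cv2.line(c,(i*k,10),(i*k,14),(255,255,255),1)
for j in range(0,h,10): cv2.putText(c,str(y+j),(0,j*k+4),0,.3,(255,255,255),1); cv2.line(c,(20,j*k),(24,j*k),(255,255,255),1)
cv2.imwrite(f"pics/{nm}.png",c)
s=state(); print(s["ee_pos"].round(1),s["ee_rot"].round(1),s["force"].round(1),round(s["gripper_width"],1))
E
python3 look.py s5 180 80 90 100 6
```

```text
time_s: 7.4
ee_pos: [522.8, 197.7, 259.5]
ee_rot: [179.8, -1.3, 25.2]
force: [-0.4, 0.7, -2.3]
gripper_width: 41.4
[523.8 198.3 261.2] [179.8  -1.5  25.2] [ 0.7  1.3 -2.5] 41.5
```

View pics/s5.png

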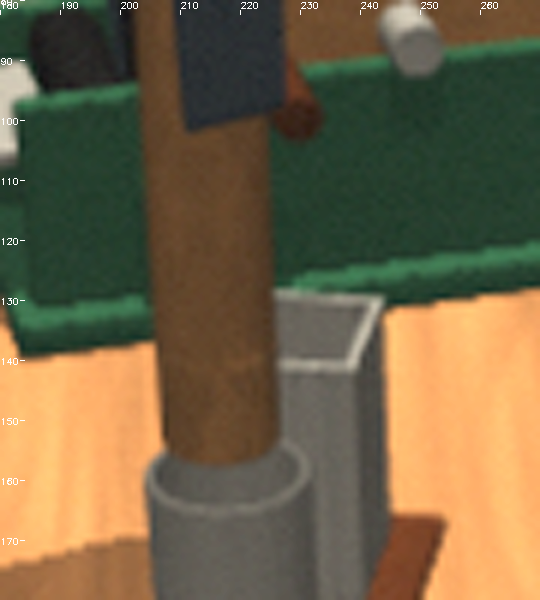

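```bash
python3 - <<'E'
from h import *
m=np.array([522.2,199.9,112])
th=np.linspace(0,2*np.pi,200)
ring=lambda c,r:c+r*np.c_[np.cos(th),np.sin(th),0*th]
p=proj("side",ring(m,30)); print("rim ext",p.min(0),p.max(0),"obs 203.8..231.8, 151.2..166")
for dz in (15,20,25):
  for s in (0,1):
    p=proj("side",ring(np.array([522.2,199.9,112+dz]),21)); 
  print(dz,"tube ext centred",p.min(0),p.max(0))
# obs rim now
Rt=R.from_euler('xyz',[179.8,-1.5,25.2],degrees=True)
e=Rt.apply([0,0,1]);print(e)
# tube edge slopes: centreline directions
for tx in (-3,0,3):
    b=np.array([522,199,130.]);t=b+130*axis(tx,0); print(tx,proj("side",[b,t]))
E
```

```text
rim ext [202.28646854 151.9241213 ] [230.46294346 166.02597148] obs 203.8..231.8, 151.2..166
15 tube ext centred [206.03789129 147.88368408] [225.90907296 157.64287318]
20 tube ext centred [205.87216843 145.83673505] [225.79408649 155.55832611]
25 tube ext centred [205.70560317 143.77955568] [225.67851737 153.463041  ]
[ 0.02517171  0.0079871  -0.99965123]
-3 [[215.81384111 151.66399186]
 [208.44941345  94.32932361]]
0 [[215.81384111 151.66399186]
 [211.90037379  94.12471994]]
3 [[215.81384111 151.66399186]
 [215.35878572  94.08905302]]
```

```bash
python3 -m creep '[[1,1,-2,0,0,-0.5,0],[1,0,0,10,0,0,0],[1,0,0,12,0,0,0],[1,0,0,12,0,0,0],[1,0,0,0,0,0,0]]'; python3 look.py s6 180 80 90 100 6
```

```text
time_s: 8.07
ee_pos: [524.0, 201.7, 226.3]
ee_rot: [179.8, -0.9, 25.3]
force: [-0.8, -0.2, -2.2]
gripper_width: 41.3
[524.6 201.9 227.2] [179.8  -1.1  25.3] [ 0.4  0.  -1.8] 41.3
```

View pics/s6.png

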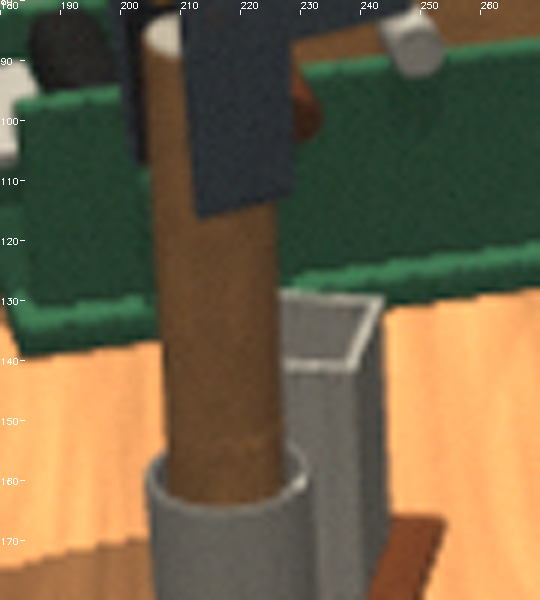

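The tube's end has gone below the round well's rim (about row 163), roughly centred, with no contact force. I'll lower it.

```bash
python3 -m creep '[[1,0,0,20,0,0,0],[1,0,0,20,0,0,0],[1,0,0,20,0,0,0],[1,0,0,15,0,0,0],[1,0,0,0,0,0,0]]'
```

```text
time_s: 8.75
ee_pos: [525.9, 202.2, 152.2]
ee_rot: [179.8, -1.0, 25.3]
force: [-0.3, 0.6, -1.9]
gripper_width: 41.6
```

```bash
python3 -m creep '[[1,-2,0,3,0,0,0],[1,0,0,3,0,0,0],[1,0,0,0,0,0,0]]'; python3 -m creep '[[1,0,0,2,0,0,0],[1,0,0,0,0,0,0]]'
```

```text
time_s: 9.12
ee_pos: [524.7, 201.6, 147.1]
ee_rot: [179.8, -1.2, 25.3]
force: [0.2, -0.6, -2.0]
gripper_width: 41.8
time_s: 9.38
ee_pos: [524.7, 201.6, 144.9]
ee_rot: [179.8, -1.1, 25.3]
force: [0.5, 0.1, -2.5]
gripper_width: 41.4
```

```bash
python3 -m creep '[[0.4,0,0,0,0,0,0],[0,0,0,0,0,0,0],[0,0,0,0,0,0,0],[0,0,0,0,0,0,0],[0,0,0,0,0,0,0]]'; python3 -m creep '[[0,0,0,-15,0,0,0],[0,0,0,-30,0,0,0],[0,0,0,-40,0,0,0],[0,0,0,-40,0,0,0],[0,0,0,-40,0,0,0]]'; python3 look.py s7 180 80 90 130 4; python3 look.py t7 120 220 130 80 5;python3 - <<'E'
from h import *
plan([597,-265,320],toolR(5,LY,LY-90))
E
```

```text
time_s: 10.0
ee_pos: [524.8, 201.6, 145.0]
ee_rot: [179.8, -1.1, 25.3]
force: [-0.5, -0.0, 0.5]
gripper_width: 88.4
time_s: 10.62
ee_pos: [521.4, 200.7, 312.5]
ee_rot: [179.8, -1.2, 25.3]
force: [0.3, -0.5, -0.7]
gripper_width: 91.2
[523.6 201.5 318.6] [179.7  -1.9  25.3] [2.5 0.6 4.2] 91.2
[523.5 201.4 316.3] [179.7  -1.8  25.3] [ 0.3 -0.1  0.5] 91.4
dist 472.2 ang 28.3 rows 11
[[0,-12.0,41.2,-0.5,0.1,-0.6,2.5],[0,-10.3,41.7,-0.5,0.1,-0.6,2.5],[0,-8.4,42.1,-0.5,0.1,-0.6,2.5],[0,-6.6,42.4,-0.5,0.1,-0.6,2.5],[0,-4.7,42.7,-0.4,0.1,-0.7,2.5]]
[[0,-2.9,42.8,-0.5,0.1,-0.6,2.5],[0,-1.0,42.9,-0.6,0.0,-0.6,2.5],[0,0.8,42.9,-0.5,0.1,-0.6,2.5],[0,2.8,42.9,-0.7,0.1,-0.6,2.5],[0,4.5,42.6,-0.8,0.1,-0.6,2.5]]
[[0,6.5,42.5,-0.9,0.1,-0.6,2.5]]
```

View pics/s7.png

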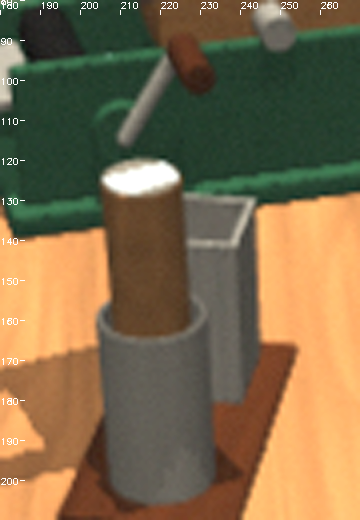

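The tube stands upright in the round well; its white cap is at about (215,124). Now the carton.

```bash
python3 -m creep '[[0,-12,41,0,0,-0.6,2.5],[0,-10,42,0,0,-0.6,2.5],[0,-8,42,0,0,-0.6,2.5],[0,-7,42,0,0,-0.6,2.5],[0,-5,43,0,0,-0.6,2.5]]'; python3 -m creep '[[0,-3,43,0,0,-0.6,2.5],[0,-1,43,0,0,-0.6,2.5],[0,1,43,0,0,-0.6,2.5],[0,3,43,0,0,-0.6,2.5],[0,5,43,0,0,-0.6,2.5]]';python3 - <<'E'
from h import *
a=axis(40,LY)
plan(CF+a*(129)+[0,0,90],toolR(38,LY,LY-90))
E
```

```text
time_s: 11.35
ee_pos: [554.7, -12.5, 310.5]
ee_rot: [179.7, 1.8, 12.7]
force: [0.3, 0.4, -0.8]
gripper_width: 90.9
time_s: 11.98
ee_pos: [588.9, -225.3, 311.9]
ee_rot: [179.0, 4.7, 0.1]
force: [-0.3, 0.1, -0.3]
gripper_width: 91.3
dist 88.5 ang 33.4 rows 4
[[0,-4.2,11.0,18.7,0.5,-8.3,0.5],[0,-1.4,11.1,19.1,0.4,-8.3,0.5],[0,1.5,11.3,19.0,0.4,-8.4,0.4],[0,4.3,11.4,18.4,0.5,-8.3,0.5]]
```

```bash
python3 -m creep '[[0,-4,11,19,0.5,-8.3,0.5],[0,-1,11,19,0.5,-8.3,0.5],[0,2,11,19,0.5,-8.3,0.5],[0,4,11,18,0.5,-8.3,0.5],[0,0,0,0,0,0,0]]'; python3 look.py s8 170 170 160 150 4; python3 - <<'E'
from h import *
a=axis(40,LY)
plan(CF+a*(129),toolR(38,LY,LY-90),n=4)
E
```

```text
time_s: 12.6
ee_pos: [567.6, -268.5, 233.5]
ee_rot: [-179.6, 38.3, -2.0]
force: [-0.3, 0.3, -0.3]
gripper_width: 91.2
[ 567.5 -268.2  237. ] [-179.7   38.    -2.1] [-0.4 -0.3  0.9] 91.4
dist 87.7 ang 0.2 rows 4
[[0,13.2,0.7,17.5,-0.1,0.0,0.0],[0,13.3,0.6,17.4,-0.0,0.0,0.0],[0,13.2,0.6,17.5,-0.1,0.0,0.1],[0,13.2,0.6,17.5,-0.0,0.0,-0.0]]
```

View pics/s8.png

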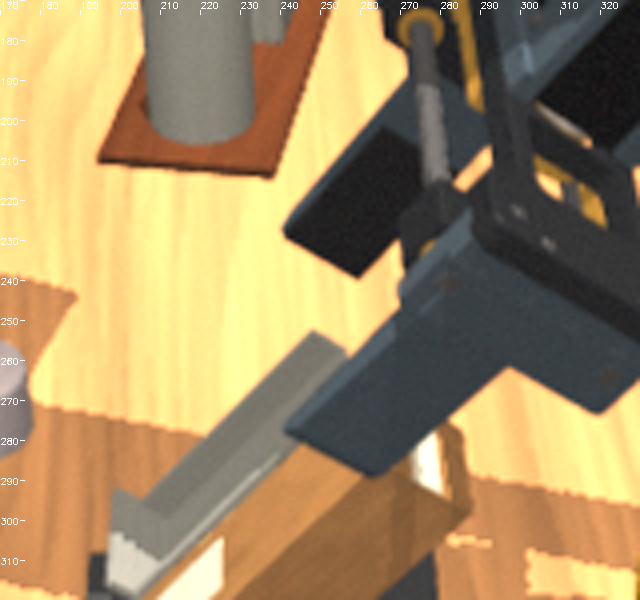

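The fingers straddle the carton's line, with the near tip at about (262,288). I'll descend and grip.

```bash
python3 -m creep '[[0,13,1,17,0,0,0],[0,13,1,17,0,0,0],[0,13,0,17,0,0,0],[0,13,0,18,0,0,0],[0,0,0,0,0,0,0]]'; python3 look.py s9 170 170 160 150 4
```

```text
time_s: 13.28
ee_pos: [565.4, -269.6, 154.8]
ee_rot: [-179.8, 37.7, -2.2]
force: [-1.1, -0.2, 0.7]
gripper_width: 91.2
[ 565.9 -269.8  155.6] [-179.9   37.7   -2.2] [ 1.3 -0.8  0.1] 91.0
```

View pics/s9.png

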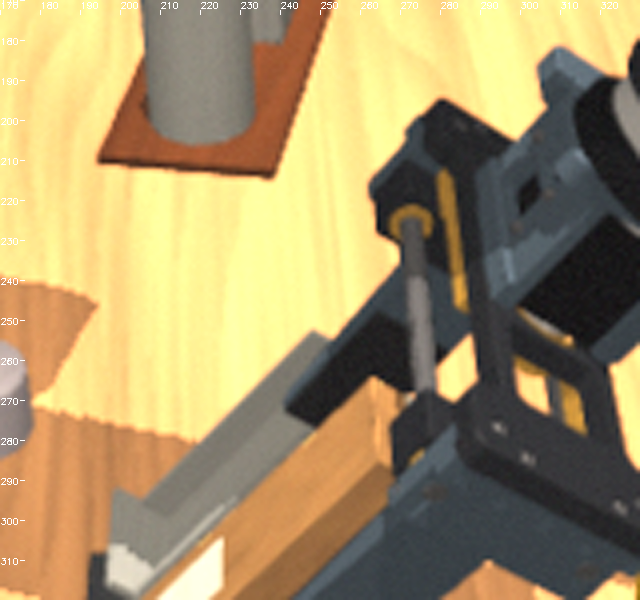

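```bash
python3 -m creep '[[0,2,0,4,0,0,0],[1,0,0,0,0,0,0],[1,0,0,0,0,0,0],[1,0,0,0,0,0,0],[1,0,0,0,0,0,0]]' 40; python3 -m creep '[[1,0,0,0,0,0,0],[1,0,0,0,0,0,0],[1,0,0,0,0,0,0]]'
```

```text
time_s: 13.95
ee_pos: [565.1, -270.1, 148.4]
ee_rot: [-179.8, 37.9, -2.2]
force: [-0.5, 0.5, 0.4]
gripper_width: 53.8
time_s: 14.32
ee_pos: [565.1, -269.8, 148.4]
ee_rot: [-179.8, 37.9, -2.1]
force: [0.5, 0.9, 0.0]
gripper_width: 41.8
```

```bash
python3 -m creep '[[1,-9,0,-11,0,0,0],[1,-18,0,-23,0,0,0],[1,-18,0,-23,0,0,0],[1,-18,0,-23,0,0,0],[1,0,0,0,0,0,0]]'; python3 look.py s10 150 110 180 200 3; python3 - <<'E'
from h import *
plan([530,-235,365],toolR(-2,0,-90),g=1)
E
```

```text
time_s: 14.95
ee_pos: [565.2, -270.7, 252.9]
ee_rot: [-180.0, 37.5, -2.3]
force: [-0.3, -0.2, -3.6]
gripper_width: 42.1
[ 564.9 -270.5  250.9] [-179.9   37.7   -2.2] [ 0.8  0.4 -1.8] 41.9
dist 124.5 ang 39.8 rows 4
[[1,-24.6,-8.6,-17.0,-0.2,9.9,-0.5],[1,-21.2,-8.7,-21.0,-0.2,9.9,-0.6],[1,-17.2,-8.8,-24.4,-0.2,10.0,-0.5],[1,-12.7,-8.8,-27.0,-0.2,9.9,-0.6]]
```

View pics/s10.png

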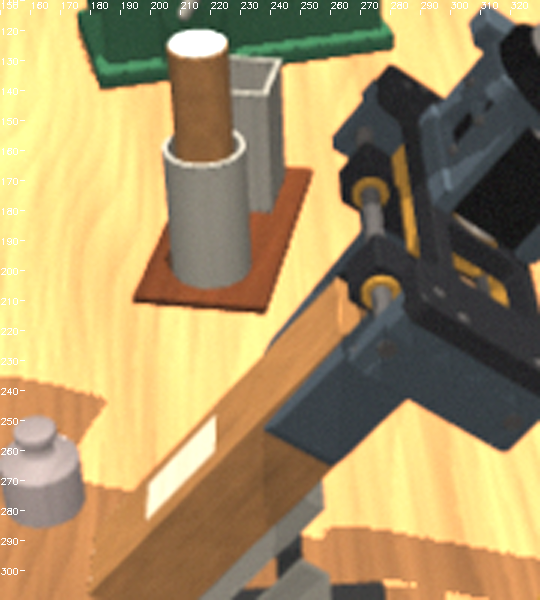

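The carton is held and clear of its lane. I'll bring it upright and high enough to pass over the tube.

```bash
python3 -m creep '[[1,-25,-9,-17,0,10,-0.5],[1,-21,-9,-21,0,10,-0.5],[1,-17,-9,-24,0,10,-0.5],[1,-13,-9,-27,0,10,-0.5],[1,0,0,0,0,0,0]]'; python3 - <<'E'
from h import *
plan([549,306,365],toolR(-2,0,-13.5),n=13,g=1)
E
```

```text
time_s: 15.62
ee_pos: [526.3, -233.7, 367.8]
ee_rot: [-179.4, -2.4, -0.5]
force: [0.3, -0.8, -2.5]
gripper_width: 41.8
dist 540.2 ang 77.0 rows 13
[[1,1.4,-41.5,0.7,-0.0,-0.1,-5.9],[1,5.6,-41.2,0.7,-0.0,-0.0,-5.9],[1,9.8,-40.4,0.7,-0.1,-0.1,-6.0],[1,14.0,-39.1,0.6,0.0,-0.0,-5.9],[1,18.0,-37.4,0.7,0.0,-0.1,-5.9]]
[[1,21.7,-35.5,0.6,-0.0,-0.0,-5.9],[1,25.2,-33.0,0.5,-0.0,-0.1,-6.0],[1,28.6,-30.2,0.6,-0.1,-0.0,-5.9],[1,31.4,-27.1,0.5,0.0,-0.1,-5.9],[1,34.2,-23.7,0.4,0.0,-0.0,-5.9]]
[[1,36.3,-20.1,0.4,-0.0,-0.1,-5.9],[1,38.3,-16.2,0.4,-0.0,-0.1,-6.0],[1,39.7,-12.2,0.3,-0.0,-0.0,-5.9]]
```

```bash
python3 -m creep '[[1,1,-41,0,0,0,-6],[1,6,-41,0,0,0,-6],[1,10,-40,0,0,0,-6],[1,14,-39,0,0,0,-6],[1,18,-37,0,0,0,-6]]'; python3 -m creep '[[1,22,-35,0,0,0,-6],[1,25,-33,0,0,0,-6],[1,29,-30,0,0,0,-6],[1,31,-27,0,0,0,-6],[1,34,-24,0,0,0,-6]]'; python3 - <<'E'
from h import *
plan([549,306,340],toolR(-2,76.5,-13.5),g=1)
E
```

```text
time_s: 16.25
ee_pos: [537.6, -26.8, 364.0]
ee_rot: [179.8, -1.9, 29.8]
force: [0.3, 0.1, -2.1]
gripper_width: 42.1
time_s: 16.88
ee_pos: [544.1, 180.4, 366.7]
ee_rot: [178.8, -1.4, 59.8]
force: [0.4, -0.5, -3.0]
gripper_width: 41.9
dist 128.5 ang 16.8 rows 3
[[1,36.8,-19.9,9.4,0.6,0.3,-5.6],[1,38.5,-16.0,9.7,0.6,0.2,-5.5],[1,39.8,-12.2,10.0,0.5,0.3,-5.6]]
```

```bash
python3 -m creep '[[1,37,-20,6,0.6,0.3,-5.6],[1,38,-16,9,0.6,0.3,-5.6],[1,40,-12,10,0.6,0.3,-5.6],[1,0,0,0,0,0,0]]'; python3 look.py t11 90 190 160 110 5; python3 - <<'E'
from h import *
plan([549,306,263],toolR(-2,76.5,-13.5),g=1,n=3)
E
```

```text
time_s: 17.38
ee_pos: [549.0, 307.0, 342.6]
ee_rot: [-179.9, -2.0, 76.6]
force: [-0.2, -1.3, -2.9]
gripper_width: 41.8
[549.3 305.3 343.8] [-180.    -2.    76.5] [ 0.3  0.5 -2.7] 42.2
dist 80.8 ang 0.0 rows 3
[[1,-0.7,-0.1,26.9,-0.0,-0.0,0.0],[1,-0.8,-0.1,26.9,-0.0,-0.0,0.0],[1,-0.7,-0.1,26.9,-0.0,-0.0,0.0]]
```

View pics/t11.png

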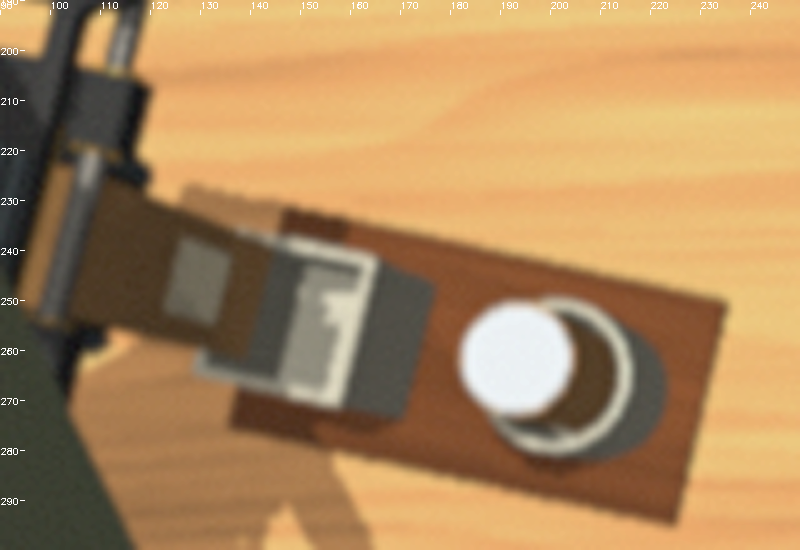

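```bash
python3 -m creep '[[1,-1,0,27,0,0,0],[1,-1,0,27,0,0,0],[1,0,0,27,0,0,0],[1,0,0,0,0,0,0]]'; python3 look.py t12 110 210 100 80 7;python3 look.py s12 180 70 90 100 6
```

```text
time_s: 17.92
ee_pos: [549.1, 303.9, 263.7]
ee_rot: [-180.0, -2.0, 76.3]
force: [0.2, -0.5, -1.9]
gripper_width: 42.0
[550.  304.6 265.8] [179.9  -2.2  76.4] [ 0.2 -0.2 -2. ] 41.7
[550.7 305.1 267.3] [179.7  -2.3  76.4] [ 1.   0.9 -1.6] 42.0
```

View pics/t12.png

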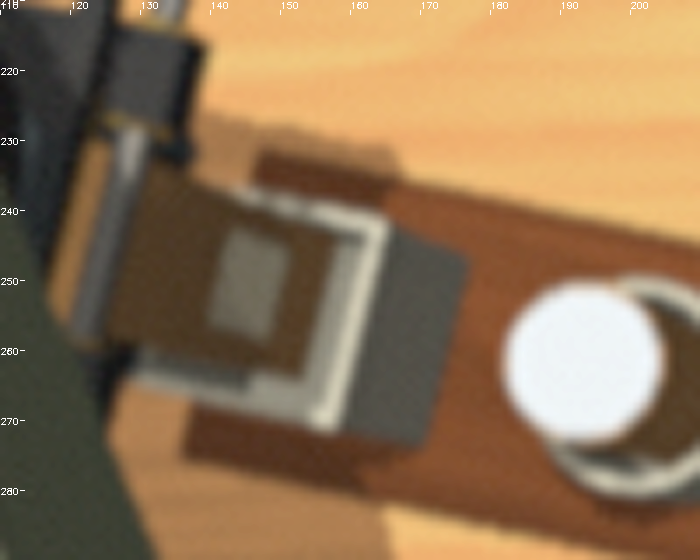

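View pics/s12.png

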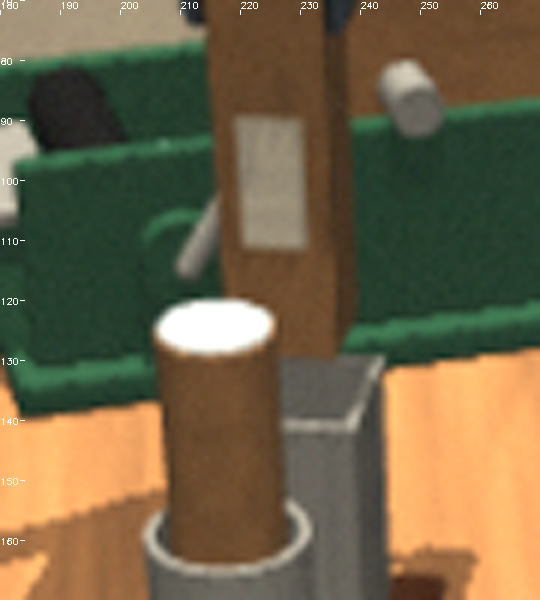

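```bash
python3 - <<'E'
from h import *
np.set_printoptions(suppress=True,precision=1)
# observed: fit x,y,z of bottom-face corners with bias-corrected pixels (bias obs-pred at sq rim: side +1.7,-0.3 ; top +0.1,+1.5)
bs=np.array([1.75,-.3]);bt=np.array([.1,1.55])
y=np.radians(-13.5);Rz=np.array([[np.cos(y),-np.sin(y)],[np.sin(y),np.cos(y)]])
def cor(c,z,l): return np.r_[c+Rz@np.array(l),z]
obs=[("top",(21,-21),(157.9,243.9)),("top",(-21,-21),(152.9,264.3)),("side",(21,-21),(236.2,129.5))]
for z in (134,137,140):
    print(z,[ (proj(n,cor(np.array([548.4,305.9]),z,l))[0]+(bs if n=="side" else bt)).round(1).tolist() for n,l,p in obs])
f=lambda v:np.concatenate([proj(n,cor(v[:2],v[2],l))[0]+(bs if n=="side" else bt)-p for n,l,p in obs])
r=least_squares(f,[548,305,137]);print(r.x,r.fun)
E
```

```text
134 [[157.3, 244.0], [152.0, 265.3], [235.9, 131.2]]
137 [[156.9, 243.8], [151.5, 265.1], [235.8, 130.0]]
140 [[156.5, 243.7], [151.1, 265.0], [235.7, 128.8]]
[549.  303.  139.5] [ 0.2 -0.5 -0.2  0.4 -0.1  0.1]
```

```bash
python3 -m creep '[[1,2,0,0,0,0,0],[1,0,0,15,0,0,0],[1,0,0,15,0,0,0],[1,-1,0,10,0,0,0],[1,0,0,0,0,0,0]]'; python3 look.py t13 110 210 100 80 7
```

```text
time_s: 18.65
ee_pos: [550.3, 307.8, 225.5]
ee_rot: [179.9, -2.2, 76.4]
force: [-0.2, -0.4, -2.4]
gripper_width: 41.7
[550.9 308.1 226.5] [179.8  -2.3  76.4] [ 0.4  0.1 -2. ] 41.6
```

View pics/t13.png

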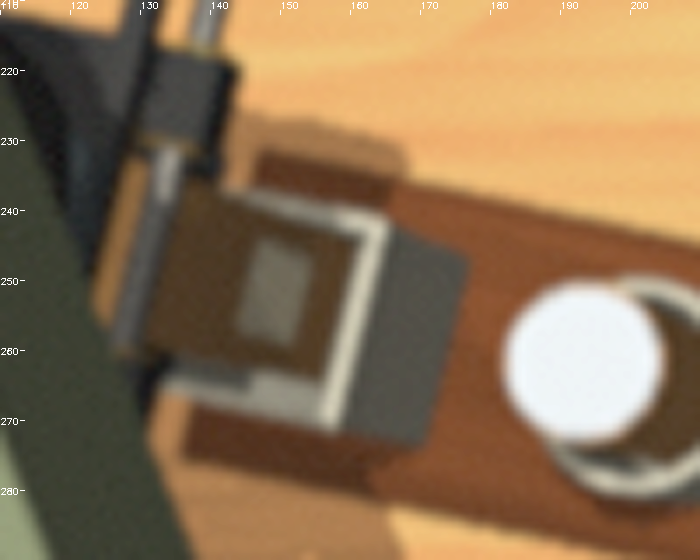

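```bash
python3 -m creep '[[1,-1,-1,15,0,0,0],[1,-0.5,0,20,0,0,0],[1,-0.5,0,20,0,0,0],[1,-0.5,0,15,0,0,0],[1,0,0,0,0,0,0]]'; python3 -m creep '[[1,0,0,5,0,0,0],[1,0,0,0,0,0,0]]'
```

```text
time_s: 19.32
ee_pos: [549.7, 308.3, 155.5]
ee_rot: [179.9, -2.2, 76.4]
force: [0.4, -0.1, -1.0]
gripper_width: 42.0
time_s: 19.58
ee_pos: [550.7, 309.0, 152.3]
ee_rot: [179.7, -2.4, 76.4]
force: [-0.1, -0.1, -2.5]
gripper_width: 41.8
```

```bash
python3 -m creep '[[1,-2,-1,3,0,0,0],[1,0,0,3,0,0,0],[1,0,0,0,0,0,0]]'; python3 -m creep '[[1,0,0,2,0,0,0],[1,0,0,1,0,0,0],[1,0,0,0,0,0,0]]'
```

```text
time_s: 19.95
ee_pos: [548.9, 307.3, 145.7]
ee_rot: [179.8, -2.3, 76.4]
force: [0.1, 0.7, -2.7]
gripper_width: 41.9
time_s: 20.32
ee_pos: [549.2, 307.5, 142.8]
ee_rot: [179.7, -2.3, 76.4]
force: [0.3, -0.5, -2.2]
gripper_width: 42.6
```

Now release and withdraw straight up.

```bash
python3 -m creep '[[0.4,0,0,0,0,0,0],[0,0,0,0,0,0,0],[0,0,0,0,0,0,0],[0,0,0,0,0,0,0],[0,0,0,0,0,0,0]]'; python3 -m creep '[[0,0,0,-15,0,0,0],[0,1,0,-30,0,0,0],[0,1,0,-40,0,0,0],[0,1,0,-40,0,0,0],[0,1,0,-50,0,0,0]]';  python3 -m creep '[[0,40,0,0,0,0,0],[0,50,0,0,0,0,0],[0,50,0,0,0,0,0],[0,50,0,0,0,0,0],[0,0,0,0,0,0,0]]'; python3 look.py t14 90 200 150 110 5;python3 look.py s14 180 70 90 140 4
```

```text
time_s: 20.95
ee_pos: [549.2, 307.5, 142.9]
ee_rot: [179.7, -2.4, 76.4]
force: [0.9, 0.2, -0.2]
gripper_width: 88.6
time_s: 21.58
ee_pos: [547.2, 304.4, 319.9]
ee_rot: [179.7, -2.3, 76.4]
force: [1.0, -0.2, 0.5]
gripper_width: 91.1
time_s: 22.2
ee_pos: [592.0, 492.5, 324.0]
ee_rot: [179.8, -2.3, 76.6]
force: [0.3, -1.0, -0.1]
gripper_width: 90.8
[592.  490.5 324.9] [179.8  -2.3  76.5] [0.2 0.4 0.3] 91.4
[592.1 489.2 325.8] [179.7  -2.3  76.5] [-0.5  0.   0.2] 91.0
```

View pics/t14.png

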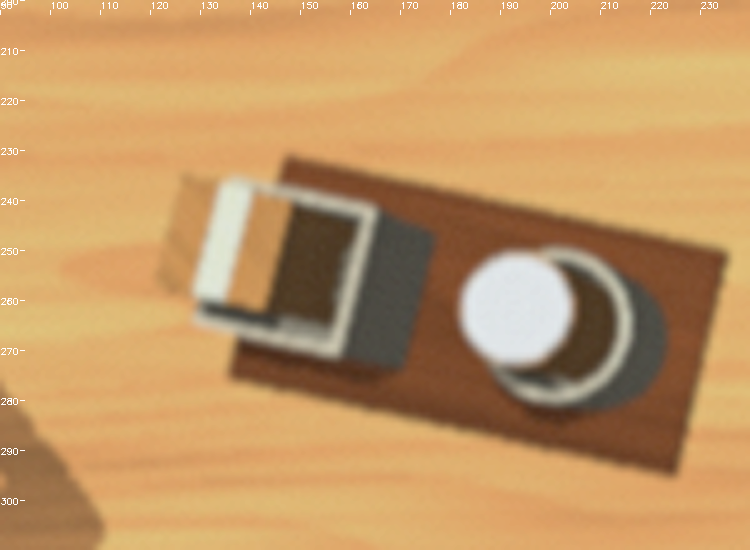

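View pics/s14.png

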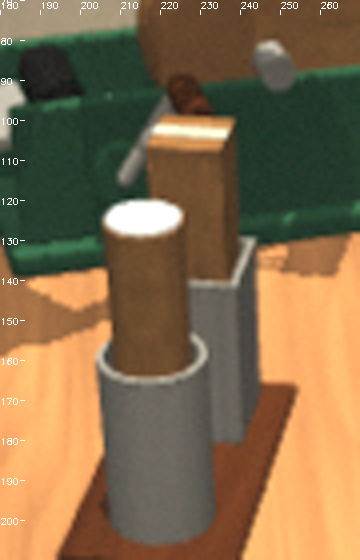

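```bash
python3 - <<'E'
from h import *
np.set_printoptions(suppress=True,precision=1)
bs=np.array([1.7,-.3]);bt=np.array([.1,1.5])
print("tube top",tri(np.array([216,124.25])-bs,np.array([193.4,261.4])-bt))
ct=np.array([(182,173),(296,203),(265,313),(155,293)]).mean(0)/5+[90,200]; cs=np.array([(157,117),(236,117),(225,152),(148,148)]).mean(0)/4+[180,70]
print("carton top",tri(cs-bs,ct-bt))
for n in("side","top"):
    a=cv2.imread(f"pics/{n}0.png").astype(int);b=cv2.imread("pics/%s14_full.png"%n[0]).astype(int)
    d=np.abs(a-b).max(2)
    for nm,(x,y,w,h) in {"side":{"bell":(335,200,44,40),"weight":(146,245,36,42),"cube":(322,293,95,100)},"top":{"bell":(245,118,45,45),"weight":(308,302,32,32),"cube":(400,122,70,68)}}[n].items(): print(n,nm,(d[y:y+h,x:x+w]>40).mean().round(3))
E
```

```text
tube top (array([523.2, 198.4, 193.8]), array([ 0.3, -0. ,  0. ,  0.2]))
carton top (array([549.4, 306.6, 190.1]), array([-0.1,  0. , -0. , -0.1]))
side bell 0.0
side weight 0.0
side cube 0.0
top bell 0.0
top weight 0.0
top cube 0.0
```

Both parcel tops are within about 2 mm of their wells' centres, at about 193 mm, so both rest on the floor. The bystanders haven't moved. I'm handing in.

```bash
python3 -c "
from workcell import job_done,state
print(state()['time_s']); print(job_done())"
```

```text
22.3
the job is handed in; nothing more can be done
None
```

I took both parcels out of the rack, stood the tube in the round well and the carton in the square well, let go of each, and handed in at 22.3 s. No verdict was reported.

- **Placing:** Measured from two views, the tube's top is at (523, 198, 194) mm and its well's centre at (522, 200). The carton's top is at (549, 307, 190) mm and its well's centre at (548, 306). Parcels standing upright on the well floors should have their tops at 193 mm, so both are upright to within about 1° and resting on the floor. I measured only the tops; the middles, which are what is judged, follow from that.
- **Surroundings:** The bell, weight and cube show no change from the first pictures. The gripper is open and about 190 mm clear of the carton. The wrist force read only a few newtons throughout.
- **Disagreement:** The two cameras differ by about 6 mm in x at counter level. I split the difference when measuring positions and checked the insertions and final tops relative to the wells in the same images.

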